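# Free a seized hose connector from a valve block

### The arm

A 6-joint arm with a two-finger parallel gripper is mounted at the origin on the work surface; the furniture and walls round the work are solid. World frame = base frame: x ahead of the robot, y to its left, z up, the work surface at z = 0. Lengths are in m, angles in degrees, forces in N, time in s.
With the tool pointing down it reaches from about 0.25 to 0.725 m from the base axis. Payload 9.7 kg.
Tool frame: the origin (TCP) lies between the finger pads; the fingertips stand 25 mm ahead of it and the grasp point (between the pads) lies 6 mm ahead of it; z points along the fingers, y is the line along which they close (so a half turn about z gives the same grasp; the last joint's range is limited). The gripper opens to 85 mm and grips with 20 to 120 N. Pads are 22 mm wide; open, the fingers measure 114 mm over their backs; the gripper's body (76 mm by 85 mm) begins 54 mm behind the grasp point. The pads swing forward as they close: fully open they stand 13 mm farther back than shut.
Start: joints at [-75.459, 4.979, 10.078, 95.1, 0, 90], TCP at [0.138, -0.532, 0.256] pointing down, gripper open.
Joint ranges: [-179.16, 179.16], [-48.56, 103.87], [-65.8, 70.77], [-126.05, 130.52], [-82.76, 87.17], [-180, 180]. Speed limits (degrees/s): [127.2, 127.2, 147.25, 180, 180, 180].

### API

Orientations are given as [roll, pitch, yaw] about the fixed x, y, z axes, in that order (R = Rz(yaw) Ry(pitch) Rx(roll)).
In Python, from workcell import bot gives the robot as it stands.
- The arm moves only by the shell command python3 drive.py 'ROWS' [FORCE]. ROWS is a JSON list of rows, 1 to 5 of them, each an object with the fields x, y, z (the shift in m), twist (a turn about the tool's z in degrees), aperture (the finger opening in m); a field left out counts as zero (the opening has to be given); each row is the pose to reach, as a shift and turn from the pose commanded when the command began, along the tool's axes at that moment; what a row does not reach only later rows make up. A row lasts 1/12 s, in which the tool goes at most 0.0417 m and 7.16 degrees, less where a joint would pass 70% of its speed; a pose out of reach is approached as far as the arm can. The fingers move at their own pace and stop on an object; FORCE is the grip in N (left out, the last holds). Time passes only in rows, so rows that do not move let the fingers close. It prints the time, the measured TCP pose, the force, the opening and the grip force at its end. Input that does not fit is refused with a message, and nothing moves.
- bot.get_obs(): the state, without advancing time (a new reading comes with each control period).
- bot.camera(name): name is "scene" or "top"; returns the picture (384x512x3 uint8, blue, green, red); there is no depth.
- bot.camera_info(name): a dict with "mtx" (3x3 intrinsics, pixels), "extrinsics" (4x4, takes a point from camera to world coordinates). Camera axes: x right, y down, z forward; pixel columns grow to the right and rows downward; lengths in m; the calibration is good to about 2 mm. A picture is of the moment at which its call begins. camera_info takes no time and is no camera call.
- bot.job_done(): hands the job in; it is judged then, once.
The state is a dict: "time": time; "q": joint angles; "qd": joint speeds; "joint_efforts": joint torques, N m; "ee_pos": TCP position; "tcp_rot": TCP orientation; "wrist_force": force on the tool from outside, world axes, zero at the start; "torque": the same for the moment, N m; "opening": finger opening in m; "grasp_force": force on a finger pad.
Only numpy, scipy, OpenCV 4.12 (cv2) and the standard library are available. Lean on these libraries where they do the work, as an engineer would, in place of code of your own. Each camera call takes 0.05 s, during which the arm holds its last target. There are 200 camera calls.

### The job

The tall hexagon hose connector is seized in its port in the valve block; a straight pull only lifts the whole block off its base. Free it by twisting it back and forth, a good 20 degrees to each side, while drawing it gently upward so that the block stays down on its base, then set it down inside the nearer of the two grey sorting trays and let go.

Things in the scene. Friction and masses are not known exactly. Their poses are not given: they have to be found in the camera images.
- connector: steel hose connector upright in the block's port, 86 mm, 0.12 kg. Origin: centre of its bottom end; z up its axis. Shank d 22, z 0-24 mm (22 in the port at first); collar d 32, z 24-28; hexagon to grip, 27 across flats, 31 over corners, z 28-62, flats facing +x and -x and every 60 degrees; ribbed spigot d 18, z 62-86. Its x starts parallel to the port's x
- port (a point): mouth centre of the port (d 25, 22 mm deep) in the top of the aluminium valve block, 58 mm above the bench; z up, x along the block's 80 mm side, y along its 120 mm side, block middle 28 mm toward -y. 8 mm down a seal grips the shank; friction 19-29 N opposes the shank's sliding, turning included, so the pull is light while it turns. Free after 14 mm of rise. 4 mm high brass plugs toward -y stay
- valve_block (a joint): height of the valve block (46 mm high, 1.2 kg) above its fixed base plate, m; 0 is fully down. Only its weight (12 N) keeps it down; a low fence keeps it from turning or shifting. It stays down while the connector rises by less than about a third of the distance that the shank's surface turns (11 mm per rad), and comes up with a straight pull
- sorting_tray: the nearer of two grey sorting trays (the other is at the back, out of reach), fixed, 236 x 321 x 34 mm, other fittings standing in it. Origin: centre of the underside; x along the short side. Floor 3 mm thick, rim 4 mm thick and 32 mm high, dividers 4 mm thick and 28 mm high. An empty compartment, 123 mm (x) by 100 mm (y), has its centre at x = -50 mm, y = +3 mm of the tray's frame

How it is judged:
By the outcome, as a careful person would: the job done as asked, in the order asked, and still so for the second after the job is handed in, with the robot touching nothing.
It also fails if it takes over 51 s, if anything falls off the work surface, if the arm or the gripper's body presses on something with over 40 N, if the wrist force passes 120 N, or if a joint passes its speed limit or range.

## Working session

There is one attempt and no reset: what is moved stays moved. The work goes in short steps, Python scripts to look and compute and a shell command to move; the robot and the scene stay as the last step left them, time stands still between calls to the robot, and variables do not carry over. Pictures are saved under pics/ and viewed, at most 12 in all, crops included, and the job is handed in when it is done.

```bash
ls; mkdir -p pics
python3 - <<'E'
from workcell import bot
import cv2
for n in("scene","top"):
    im=bot.camera(n); cv2.imwrite(f"pics/{n}0.png",im); i=bot.camera_info(n); print(n,i["mtx"],i["extrinsics"])
o=bot.get_obs(); print(o["time"],o["ee_pos"],o["tcp_rot"],o["opening"])
E
```

```text
drive.py
pics
workcell.py
scene [[436.52443408   0.         253.74784473]
 [  0.         436.52443408 189.37413847]
 [  0.           0.           1.        ]] [[-0.72197772 -0.37372993  0.58230071  0.06155786]
 [-0.69189113  0.39713171 -0.6029702   0.52090805]
 [-0.00590206 -0.83821975 -0.54530067  0.54064381]
 [ 0.          0.          0.          1.        ]]
top [[492.75675047   0.         261.026978  ]
 [  0.         492.75675047 180.57679376]
 [  0.           0.           1.        ]] [[-0.00461937 -0.98560036  0.16902838  0.34408635]
 [-0.99987666  0.00201504 -0.01557595  0.02547446]
 [ 0.01501106 -0.16907948 -0.9854881   1.25979663]
 [ 0.          0.          0.          1.        ]]
0.1 [ 0.13805348 -0.53220916  0.25564541] [-1.79931217e+02  3.55505674e-04  1.45441157e+01] 0.08543272112320284
```

View pics/scene0.png

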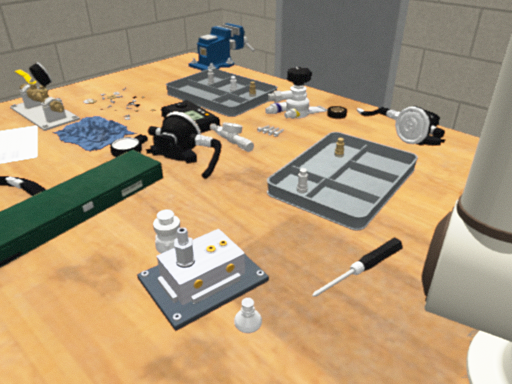

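View pics/top0.png

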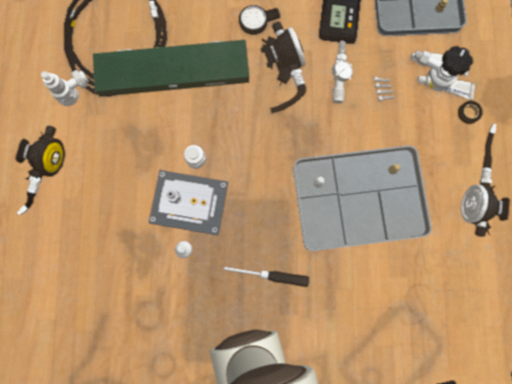

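The scene view shows the block near (200,265) with the connector at (184,245), and the tray near (343,175). In the top view the connector is near (173,197) and the tray near (362,198). I'll enlarge these areas to measure them.

Run:
```python
import cv2,numpy as np
s=cv2.imread("pics/scene0.png");t=cv2.imread("pics/top0.png")
a=cv2.resize(s[200:330,130:280],(690,598),interpolation=cv2.INTER_CUBIC)
cv2.imwrite("pics/sc.png",a)
b=cv2.resize(t[135:265,145:235],None,fx=4.6,fy=4.6,interpolation=cv2.INTER_CUBIC)
cv2.imwrite("pics/tc.png",b)
c=cv2.resize(t[140:260,285:440],None,fx=4.6,fy=4.6,interpolation=cv2.INTER_CUBIC)
cv2.imwrite("pics/tt.png",c)
```

```text
(no output)
```

View pics/sc.png

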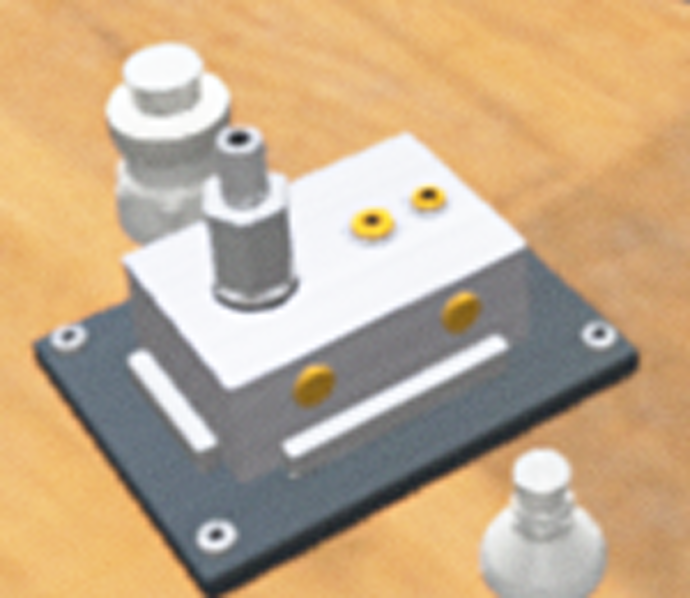

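View pics/tc.png

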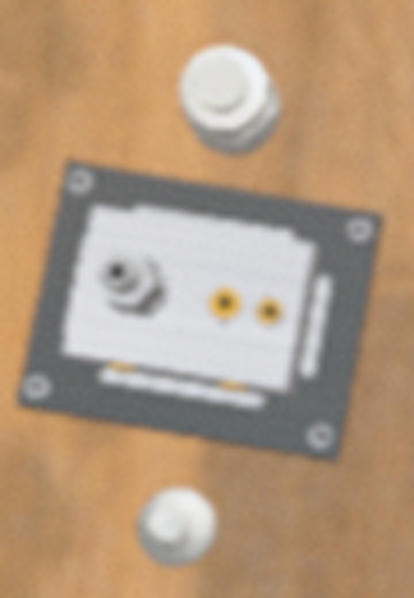

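View pics/tt.png

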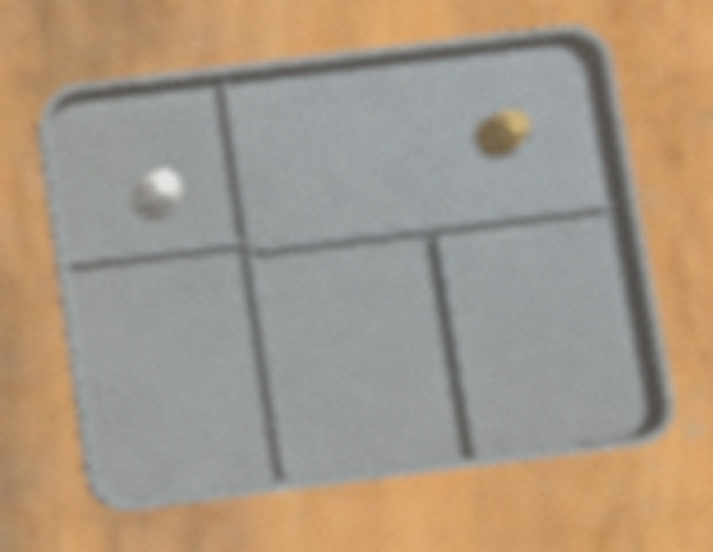

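```bash
cat > h.py <<'E'
from workcell import bot
import numpy as np, cv2
I={n:bot.camera_info(n) for n in("scene","top")}
def ray(n,uv):
    M=I[n];E=np.array(M["extrinsics"]);d=np.linalg.inv(M["mtx"])@[uv[0],uv[1],1]
    return E[:3,3],E[:3,:3]@d
def tri(us,ut):
    (a,d),(b,e)=ray("scene",us),ray("top",ut)
    k=np.linalg.lstsq(np.c_[d,-e],b-a,rcond=None)[0]
    p,q=a+k[0]*d,b+k[1]*e
    return (p+q)/2,np.linalg.norm(p-q)
def atz(n,uv,z):
    a,d=ray(n,uv);return a+d*(z-a[2])/d[2]
def proj(n,p):
    M=I[n];E=np.array(M["extrinsics"]);c=E[:3,:3].T@(np.array(p)-E[:3,3]);c=M["mtx"]@c;return c[:2]/c[2]
def off(p,o,s=4.6): return (np.array(p)+.5)/s-.5+np.array(o)
E
python3 - <<'E'
from h import *
S=lambda *p:off(p,(130,200));T=lambda *p:off(p,(145,135));R=lambda *p:off(p,(285,140))
np.set_printoptions(precision=4,suppress=True)
for nm,a,b in [("spigot",(239,139),(118,271)),("plug1",(372,220),(226,303)),("plug2",(428,196),(269,311)),
 ("c++",(125,262),(92,205)),("c+-",(231,385),(62,353)),("c--",(525,243),(290,388)),("c-+",(404,135),(315,240))]:
    print(nm,*tri(S(*a),T(*b)), atz("top",T(*b),.058),atz("scene",S(*a),.058))
print("compart");P=np.array([atz("top",R(*p),.03) for p in[(247,250),(432,235),(468,455),(280,478)]]);print(P,P.mean(0))
Q=np.array([atz("top",R(*p),.034) for p in[(42,90),(605,25),(672,430),(95,510)]]);print(Q,Q.mean(0))
for z in (.144,): print("spig at .144",atz("top",T(118,271),z),atz("scene",S(239,139),z))
E
```

```text
spigot [0.5087 0.2183 0.1239] 0.0004055057650190607 [0.5184 0.2297 0.058 ] [0.5792 0.1704 0.058 ]
plug1 [0.5003 0.1711 0.064 ] 0.0001625949502901526 [0.501  0.1718 0.058 ] [0.5059 0.1667 0.058 ]
plug2 [0.4958 0.1481 0.0639] 0.00037110300976832164 [0.4967 0.1488 0.058 ] [0.501  0.1434 0.058 ]
c++ [0.5533 0.2435 0.0586] 0.002269031689468151 [0.5542 0.2445 0.058 ] [0.5529 0.2425 0.058 ]
c+- [0.4738 0.257  0.0625] 0.0008051122625508777 [0.4745 0.2581 0.058 ] [0.4773 0.2543 0.058 ]
c-- [0.4557 0.1372 0.0583] 0.0006140410167792905 [0.4555 0.1371 0.058 ] [0.4563 0.1372 0.058 ]
c-+ [0.5349 0.1247 0.0578] 0.00017051107424747184 [0.5349 0.1248 0.058 ] [0.5346 0.1249 0.058 ]
compart
[[ 0.5203 -0.1891  0.03  ]
 [ 0.5284 -0.2915  0.03  ]
 [ 0.4079 -0.3056  0.03  ]
 [ 0.3959 -0.2031  0.03  ]] [ 0.4631 -0.2473  0.03  ]
[[ 0.6094 -0.0774  0.034 ]
 [ 0.6461 -0.3927  0.034 ]
 [ 0.4207 -0.4161  0.034 ]
 [ 0.3791 -0.1023  0.034 ]] [ 0.5138 -0.2471  0.034 ]
spig at .144 [0.5059 0.215  0.144 ] [0.4869 0.2328 0.144 ]
```

The spigot top triangulates to z=0.124 (0.122 expected), and its xy agrees with the port position worked out from the block's corners: (0.509, 0.218), yaw about -8.8°. The empty compartment is centred at (0.463, -0.247), and its sides measure correctly. Next I'll check the bottle heights and start moving.

```bash
cat >> h.py <<'E'
from scipy.spatial.transform import Rotation as Ro
def go(x,y,z,yaw):
    o=bot.get_obs();R=Ro.from_euler("xyz",o["tcp_rot"],degrees=True).as_matrix()
    d=R.T@(np.array([x,y,z])-o["ee_pos"]);t=-(yaw-o["tcp_rot"][2]+180)%360-180
    t=-((yaw-o["tcp_rot"][2]+180)%360-180)
    print("t",round(o["time"],2),"pos",o["ee_pos"].round(4),"rot",np.round(o["tcp_rot"],2),"q",np.round(o["q"],1),"\nDELTA",d.round(4),"turn",round(t,2),"F",np.round(o["wrist_force"],1))
E
python3 drive.py '[{"x": 0.0400, "twist": -4, "aperture": 0.085}, {"x": 0.08, "y": -0.016, "twist": -4, "aperture": 0.085}, {"x": 0.1, "y": -0.05, "twist": -4, "aperture": 0.085}, {"x": 0.11, "y": -0.09, "twist": -4, "aperture": 0.085}, {"x": 0.12, "y": -0.13, "twist": -4, "aperture": 0.085}]' 80
python3 - <<'E'
from h import *
S=lambda *p:off(p,(130,200));T=lambda *p:off(p,(145,135))
print(tri(S(165,65),T(222,88)),tri(S(542,470),T(170,527)))
go(.5087,.2183,.25,21.2)
E
```

```text
time: 0.52
ee_pos: [0.222, -0.3746, 0.2552]
tcp_rot: [-179.9, 0.0, 18.6]
wrist_force: [0.4, 0.5, 1.6]
opening: 0.085
grasp_force: 0.0
(array([0.61489609, 0.17461238, 0.07746433]), np.float64(0.0025481681111022086)) (array([0.38384635, 0.20121768, 0.04551898]), np.float64(0.0016876137252125488))
t 0.52 pos [ 0.222  -0.3746  0.2552] rot [-1.7989e+02  2.0000e-02  1.8590e+01] q [-59.4 -10.5  -4.9  95.7   0.  102.1] 
DELTA [ 0.4608 -0.4706  0.0059] turn -2.61 F [0.4 0.5 1.6]
```

```bash
python3 drive.py '[{"x": 0.028, "y": -0.029, "twist": -7, "aperture": 0.06}, {"x": 0.056, "y": -0.058, "twist": -14, "aperture": 0.06}, {"x": 0.084, "y": -0.087, "twist": -21, "aperture": 0.06}, {"x": 0.112, "y": -0.116, "twist": -28, "aperture": 0.06}, {"x": 0.14, "y": -0.145, "twist": -35, "aperture": 0.06}]'|head -1
python3 -c "from h import *
go(.5087,.2183,.2,141.2)"
```

```text
time: 0.93
t 0.93 pos [ 0.3083 -0.1926  0.2562] rot [179.98  -0.    53.85] q [-32.  -20.3 -12.5  97.8   0.   94.2] 
DELTA [ 0.45   -0.0806  0.0562] turn -87.35 F [ 0.6 -0.5  0.7]
```

```bash
python3 drive.py '[{"x": 0.04, "y": -0.007, "twist": -7, "aperture": 0.06}, {"x": 0.08, "y": -0.014, "twist": -14, "aperture": 0.06}, {"x": 0.12, "y": -0.021, "twist": -21, "aperture": 0.06}, {"x": 0.16, "y": -0.028, "twist": -28, "aperture": 0.06}, {"x": 0.2, "y": -0.036, "twist": -35, "aperture": 0.06}]'|head -1
python3 -c "from h import *
go(.5087,.2183,.2,141.2)"
```

```text
time: 1.35
t 1.35 pos [ 0.3984 -0.01    0.2563] rot [179.98   0.    88.9 ] q [ -1.4 -15.6  -8.9  96.6  -0.   89.7] 
DELTA [0.2304 0.1059 0.0563] turn -52.3 F [ 0.8 -1.  -0. ]
```

```bash
python3 drive.py '[{"x": 0.035, "y": 0.017, "twist": -7, "aperture": 0.06}, {"x": 0.07, "y": 0.034, "twist": -14, "aperture": 0.06}, {"x": 0.105, "y": 0.05, "twist": -21, "aperture": 0.06}, {"x": 0.14, "y": 0.066, "twist": -28, "aperture": 0.06}, {"x": 0.175, "y": 0.08, "twist": -35, "aperture": 0.06}]'|head -1
python3 -c "from h import *
go(.5087,.2183,.15,141.2)"
```

```text
time: 1.77
t 1.77 pos [0.483  0.1629 0.2558] rot [-179.98   -0.    123.92] q [18.6 -0.5  4.3 94.9 -0.  74.7] 
DELTA [0.0317 0.0523 0.1058] turn -17.28 F [ 1. -0.  0.]
```

```bash
python3 drive.py '[{"x": 0.01, "y": 0.017, "z": 0.025, "twist": -6, "aperture": 0.06}, {"x": 0.02, "y": 0.035, "z": 0.05, "twist": -12, "aperture": 0.06}, {"x": 0.0317, "y": 0.0523, "z": 0.075, "twist": -17.3, "aperture": 0.06}, {"x": 0.0317, "y": 0.0523, "z": 0.096, "twist": -17.3, "aperture": 0.06}, {"x": 0.0317, "y": 0.0523, "z": 0.096, "twist": -17.3, "aperture": 0.06}]'
python3 -c "from h import *
cv2.imwrite('pics/s1.png',cv2.resize(bot.camera('scene')[150:330,100:300],None,fx=3,fy=3,interpolation=cv2.INTER_CUBIC))
go(.5087,.2183,.093,141.2)"
```

```text
time: 2.18
ee_pos: [0.5068, 0.2162, 0.1549]
tcp_rot: [-179.6, -0.2, 140.9]
wrist_force: [-0.2, -0.3, 0.0]
opening: 0.0601
grasp_force: 0.0
t 2.23 pos [0.5073 0.2158 0.1578] rot [-1.7973e+02 -1.3000e-01  1.4085e+02] q [23.   4.6 -1.2 84.5 -0.  62.2] 
DELTA [0.0004 0.0031 0.0648] turn -0.35 F [-0.2 -0.6  0. ]
```

View pics/s1.png

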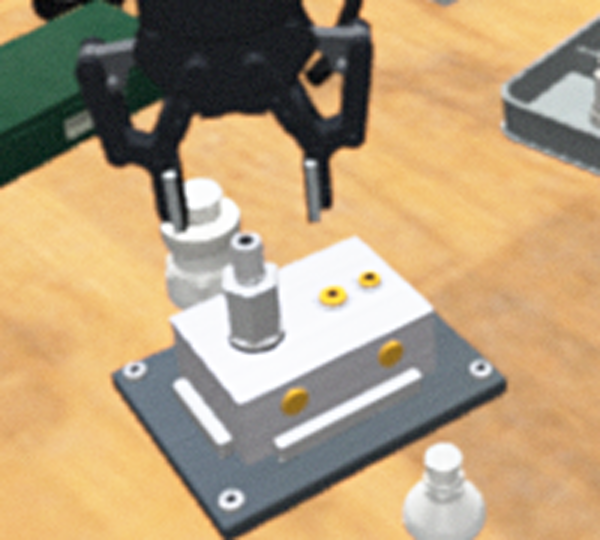

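The fingers, at (173,200) and (313,190), straddle the connector's spigot at (246,240). I'll let the arm settle, read its pose, then go down.

```bash
python3 drive.py '[{"z": 0.01, "aperture": 0.06}, {"z": 0.01, "aperture": 0.06}, {"z": 0.01, "aperture": 0.06}, {"z": 0.01, "aperture": 0.06}]'
python3 -c "from h import *
go(.5087,.2183,.093,141.2)"
```

```text
time: 2.57
ee_pos: [0.509, 0.2158, 0.1515]
tcp_rot: [179.9, 0.0, 140.8]
wrist_force: [-0.7, -0.1, 0.4]
opening: 0.0601
grasp_force: 0.0
t 2.57 pos [0.509  0.2158 0.1515] rot [1.7991e+02 5.0000e-02 1.4079e+02] q [23.   4.5 -2.1 83.4 -0.  62.2] 
DELTA [0.0019 0.0017 0.0585] turn -0.41 F [-0.7 -0.1  0.4]
```

```bash
python3 drive.py '[{"x": 0.0019, "y": 0.0017, "z": 0.015, "twist": -0.4, "aperture": 0.06}, {"x": 0.0019, "y": 0.0017, "z": 0.03, "twist": -0.4, "aperture": 0.06}, {"x": 0.0019, "y": 0.0017, "z": 0.045, "twist": -0.4, "aperture": 0.06}, {"x": 0.0019, "y": 0.0017, "z": 0.0575, "twist": -0.4, "aperture": 0.06}, {"x": 0.0019, "y": 0.0017, "z": 0.0575, "twist": -0.4, "aperture": 0.06}]' | sed -n 2,4p
python3 drive.py '[{"aperture": 0.06}, {"aperture": 0.06}, {"aperture": 0.045}, {"aperture": 0.035}, {"aperture": 0.035}]' 90
python3 -c "from h import *
go(.5087,.2183,.093,141.2)"
```

```text
ee_pos: [0.5074, 0.218, 0.0908]
tcp_rot: [-179.9, -0.1, 141.2]
wrist_force: [-0.1, -0.6, 0.4]
time: 3.4
ee_pos: [0.5085, 0.2187, 0.0935]
tcp_rot: [179.9, 0.0, 141.2]
wrist_force: [-0.2, -0.3, 0.1]
opening: 0.035
grasp_force: 0.0
t 3.4 pos [0.5085 0.2187 0.0935] rot [1.7995e+02 3.0000e-02 1.4124e+02] q [23.3  5.4 -7.5 77.1  0.  62. ] 
DELTA [-0.0004 -0.0002  0.0005] turn 0.04 F [-0.2 -0.3  0.1]
```

```bash
python3 drive.py '[{"aperture": 0.015}, {"aperture": 0.015}, {"aperture": 0.015}, {"aperture": 0.015}, {"aperture": 0.015}]' 90
python3 drive.py '[{"aperture": 0.01}, {"aperture": 0.01}, {"aperture": 0.01}]'
python3 -c "from h import *
o=bot.get_obs();print(o['torque']);go(.5087,.2183,.093,141.2)"
```

```text
time: 3.82
ee_pos: [0.5084, 0.2186, 0.0937]
tcp_rot: [180.0, 0.0, 141.2]
wrist_force: [-1.0, -1.5, 6.1]
opening: 0.0258
grasp_force: 88.2
time: 4.07
ee_pos: [0.5084, 0.2185, 0.0937]
tcp_rot: [180.0, 0.0, 141.2]
wrist_force: [-2.1, -2.2, 5.1]
opening: 0.0251
grasp_force: 88.2
[-0.34137388  0.46913771 -0.08995819]
t 4.07 pos [0.5084 0.2185 0.0937] rot [1.7997e+02 3.0000e-02 1.4124e+02] q [23.3  5.4 -7.5 77.1 -0.  62. ] 
DELTA [-0.0004  0.      0.0007] turn 0.04 F [-2.1 -2.2  5.1]
```

```bash
python3 drive.py '[{"twist": 6, "aperture": 0.01}, {"z": -0.00015, "twist": 12, "aperture": 0.01}, {"z": -0.0003, "twist": 18, "aperture": 0.01}, {"z": -0.0005, "twist": 24, "aperture": 0.01}, {"z": -0.0005, "twist": 27, "aperture": 0.01}]' | sed -n 1,6p
python3 drive.py '[{"twist": -6, "aperture": 0.01}, {"twist": -12, "aperture": 0.01}, {"z": -0.00025, "twist": -18, "aperture": 0.01}, {"z": -0.0005, "twist": -24, "aperture": 0.01}, {"z": -0.00075, "twist": -30, "aperture": 0.01}]'
python3 drive.py '[{"z": -0.00025, "twist": -6, "aperture": 0.01}, {"z": -0.0005, "twist": -12, "aperture": 0.01}, {"z": -0.00075, "twist": -18, "aperture": 0.01}, {"z": -0.001, "twist": -24, "aperture": 0.01}, {"z": -0.001, "twist": -24, "aperture": 0.01}]'
python3 -c "from h import *
o=bot.get_obs();print(o['torque']);go(.5087,.2183,.093,141.2)
cv2.imwrite('pics/s2.png',cv2.resize(bot.camera('scene')[200:330,130:280],None,fx=4,fy=4,interpolation=cv2.INTER_CUBIC))"
```

```text
time: 4.48
ee_pos: [0.5083, 0.2186, 0.0936]
tcp_rot: [180.0, 0.0, 113.9]
wrist_force: [-0.2, -0.3, 1.7]
opening: 0.0255
grasp_force: 88.4
time: 4.9
ee_pos: [0.5081, 0.2185, 0.0937]
tcp_rot: [-180.0, -0.0, 144.5]
wrist_force: [1.5, -0.5, -3.0]
opening: 0.0256
grasp_force: 88.6
time: 5.32
ee_pos: [0.5081, 0.2186, 0.0947]
tcp_rot: [-180.0, -0.0, 168.5]
wrist_force: [0.2, 0.3, -2.2]
opening: 0.0253
grasp_force: 88.6
[ 0.06224204 -0.09663669  0.16962722]
t 5.32 pos [0.5081 0.2186 0.0947] rot [-1.7998e+02 -3.0000e-02  1.6852e+02] q [23.3  5.4 -7.4 77.3  0.  34.8] 
DELTA [-0.0006 -0.0001  0.0017] turn 27.32 F [ 0.2  0.3 -2.2]
```

View pics/s2.png

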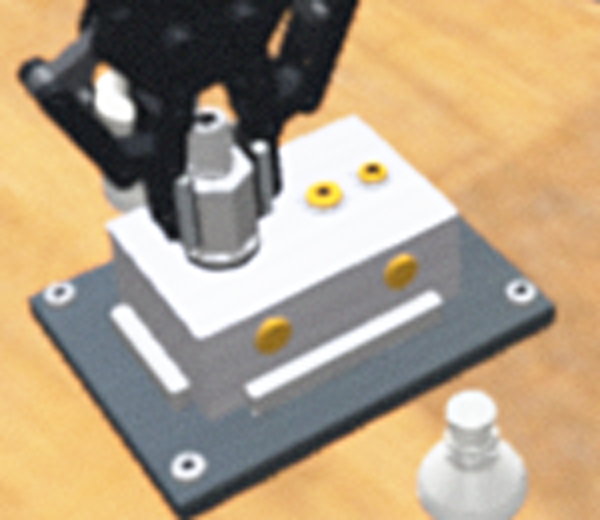

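The pads hold the hexagon at (215,205), it has turned, and the block is flat on its base. The pull is only about 3 N, so I'll keep sweeping.

```bash
python3 drive.py '[{"twist": 6, "aperture": 0.01}, {"z": -0.0001, "twist": 12, "aperture": 0.01}, {"z": -0.00035, "twist": 18, "aperture": 0.01}, {"z": -0.0006, "twist": 24, "aperture": 0.01}, {"z": -0.00085, "twist": 30, "aperture": 0.01}]'|sed -n 2,4p
python3 drive.py '[{"z": -0.00025, "twist": 6, "aperture": 0.01}, {"z": -0.0005, "twist": 12, "aperture": 0.01}, {"z": -0.00075, "twist": 18, "aperture": 0.01}, {"z": -0.001, "twist": 24, "aperture": 0.01}, {"z": -0.001, "twist": 24, "aperture": 0.01}]'|sed -n 2,4p
python3 drive.py '[{"twist": -6, "aperture": 0.01}, {"z": -0.0001, "twist": -12, "aperture": 0.01}, {"z": -0.00035, "twist": -18, "aperture": 0.01}, {"z": -0.0006, "twist": -24, "aperture": 0.01}, {"z": -0.00085, "twist": -30, "aperture": 0.01}]'|sed -n 2,4p
python3 drive.py '[{"z": -0.00025, "twist": -6, "aperture": 0.01}, {"z": -0.0005, "twist": -12, "aperture": 0.01}, {"z": -0.00075, "twist": -18, "aperture": 0.01}, {"z": -0.001, "twist": -24, "aperture": 0.01}, {"z": -0.001, "twist": -24, "aperture": 0.01}]'|sed -n 2,6p
```

```text
ee_pos: [0.5081, 0.2185, 0.0956]
tcp_rot: [-180.0, -0.0, 137.7]
wrist_force: [-0.4, 0.1, -3.5]
ee_pos: [0.5081, 0.2185, 0.0967]
tcp_rot: [-180.0, 0.0, 113.8]
wrist_force: [0.6, 0.8, -3.6]
ee_pos: [0.5081, 0.2186, 0.0974]
tcp_rot: [-180.0, -0.0, 144.6]
wrist_force: [0.4, -0.2, -4.0]
ee_pos: [0.5082, 0.2185, 0.0986]
tcp_rot: [-180.0, -0.0, 168.6]
wrist_force: [1.0, -0.7, -2.4]
opening: 0.0255
grasp_force: 88.9
```

```bash
python3 drive.py '[{"twist": 6, "aperture": 0.01}, {"z": -0.0001, "twist": 12, "aperture": 0.01}, {"z": -0.00035, "twist": 18, "aperture": 0.01}, {"z": -0.0006, "twist": 24, "aperture": 0.01}, {"z": -0.00085, "twist": 30, "aperture": 0.01}]'|sed -n 2,4p
python3 drive.py '[{"z": -0.00025, "twist": 6, "aperture": 0.01}, {"z": -0.0005, "twist": 12, "aperture": 0.01}, {"z": -0.00075, "twist": 18, "aperture": 0.01}, {"z": -0.001, "twist": 24, "aperture": 0.01}, {"z": -0.001, "twist": 24, "aperture": 0.01}]'|sed -n 2,4p
python3 drive.py '[{"twist": -6, "aperture": 0.01}, {"z": -0.0001, "twist": -12, "aperture": 0.01}, {"z": -0.00035, "twist": -18, "aperture": 0.01}, {"z": -0.0006, "twist": -24, "aperture": 0.01}, {"z": -0.00085, "twist": -30, "aperture": 0.01}]'|sed -n 2,4p
python3 drive.py '[{"z": -0.00025, "twist": -6, "aperture": 0.01}, {"z": -0.0005, "twist": -12, "aperture": 0.01}, {"z": -0.00075, "twist": -18, "aperture": 0.01}, {"z": -0.001, "twist": -24, "aperture": 0.01}, {"z": -0.001, "twist": -24, "aperture": 0.01}]'|sed -n 2,6p
python3 -c "from h import *
cv2.imwrite('pics/s3.png',cv2.resize(bot.camera('scene')[200:330,130:280],None,fx=4,fy=4,interpolation=cv2.INTER_CUBIC))"
```

```text
ee_pos: [0.5082, 0.2186, 0.0994]
tcp_rot: [-180.0, -0.0, 137.8]
wrist_force: [0.1, -0.1, -3.6]
ee_pos: [0.5082, 0.2185, 0.1005]
tcp_rot: [-180.0, 0.0, 113.8]
wrist_force: [-0.6, -0.3, -2.0]
ee_pos: [0.5082, 0.2185, 0.1013]
tcp_rot: [-180.0, -0.0, 144.6]
wrist_force: [0.7, 0.1, -4.2]
ee_pos: [0.5082, 0.2186, 0.1024]
tcp_rot: [180.0, -0.0, 168.6]
wrist_force: [-0.0, -0.6, -2.1]
opening: 0.0255
grasp_force: 88.9
```

View pics/s3.png

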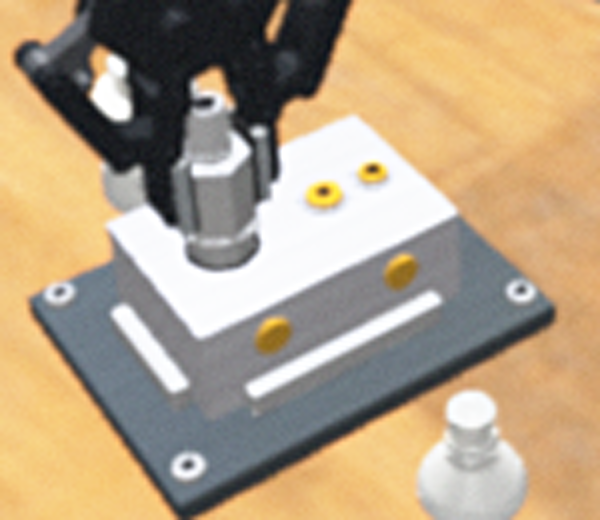

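The collar at (220,240) now stands clear of the block top with the shank showing. The block has not moved: its front corner is still at (205,340).

```bash
python3 drive.py '[{"twist": 6, "aperture": 0.01}, {"z": -0.0001, "twist": 12, "aperture": 0.01}, {"z": -0.00035, "twist": 18, "aperture": 0.01}, {"z": -0.0006, "twist": 24, "aperture": 0.01}, {"z": -0.00085, "twist": 30, "aperture": 0.01}]'|sed -n 2,4p
python3 drive.py '[{"z": -0.00025, "twist": 6, "aperture": 0.01}, {"z": -0.0005, "twist": 12, "aperture": 0.01}, {"z": -0.00075, "twist": 18, "aperture": 0.01}, {"z": -0.001, "twist": 24, "aperture": 0.01}, {"z": -0.001, "twist": 24, "aperture": 0.01}]'|sed -n 2,4p
python3 drive.py '[{"twist": -6, "aperture": 0.01}, {"z": -0.0001, "twist": -12, "aperture": 0.01}, {"z": -0.00035, "twist": -18, "aperture": 0.01}, {"z": -0.0006, "twist": -24, "aperture": 0.01}, {"z": -0.00085, "twist": -30, "aperture": 0.01}]'|sed -n 2,4p
python3 drive.py '[{"z": -0.00025, "twist": -6, "aperture": 0.01}, {"z": -0.0005, "twist": -12, "aperture": 0.01}, {"z": -0.00075, "twist": -18, "aperture": 0.01}, {"z": -0.001, "twist": -24, "aperture": 0.01}, {"z": -0.001, "twist": -24, "aperture": 0.01}]'|sed -n 2,4p
python3 drive.py '[{"twist": 6, "aperture": 0.01}, {"z": -0.0001, "twist": 12, "aperture": 0.01}, {"z": -0.00035, "twist": 18, "aperture": 0.01}, {"z": -0.0006, "twist": 24, "aperture": 0.01}, {"z": -0.00085, "twist": 30, "aperture": 0.01}]'|sed -n 2,4p
python3 drive.py '[{"z": -0.00025, "twist": 6, "aperture": 0.01}, {"z": -0.0005, "twist": 12, "aperture": 0.01}, {"z": -0.00075, "twist": 18, "aperture": 0.01}, {"z": -0.001, "twist": 24, "aperture": 0.01}, {"z": -0.001, "twist": 24, "aperture": 0.01}]'|sed -n 2,4p
```

```text
ee_pos: [0.5082, 0.2186, 0.1032]
tcp_rot: [-180.0, 0.0, 137.8]
wrist_force: [-0.8, -0.6, -3.5]
ee_pos: [0.5082, 0.2185, 0.1043]
tcp_rot: [-180.0, 0.0, 113.8]
wrist_force: [-0.1, 0.4, -3.7]
ee_pos: [0.5082, 0.2186, 0.105]
tcp_rot: [-180.0, -0.0, 144.6]
wrist_force: [-0.5, -0.5, -4.4]
ee_pos: [0.5083, 0.2186, 0.1062]
tcp_rot: [180.0, 0.0, 168.6]
wrist_force: [-0.2, -1.2, -1.9]
ee_pos: [0.5082, 0.2185, 0.1071]
tcp_rot: [-180.0, 0.0, 137.8]
wrist_force: [-1.9, -0.4, -2.2]
ee_pos: [0.5084, 0.2186, 0.1087]
tcp_rot: [180.0, 0.0, 113.8]
wrist_force: [-1.7, -2.7, 5.8]
```

```bash
python3 drive.py '[{"twist": -6, "aperture": 0.01}, {"z": -0.0001, "twist": -12, "aperture": 0.01}, {"z": -0.00035, "twist": -18, "aperture": 0.01}, {"z": -0.0006, "twist": -24, "aperture": 0.01}, {"z": -0.00085, "twist": -30, "aperture": 0.01}]'|sed -n 2,4p
python3 drive.py '[{"z": -0.00025, "twist": -6, "aperture": 0.01}, {"z": -0.0005, "twist": -12, "aperture": 0.01}, {"z": -0.00075, "twist": -18, "aperture": 0.01}, {"z": -0.001, "twist": -24, "aperture": 0.01}, {"z": -0.001, "twist": -24, "aperture": 0.01}]'|sed -n 2,4p
python3 drive.py '[{"z": -0.001, "twist": 6, "aperture": 0.01}, {"z": -0.002, "twist": 12, "aperture": 0.01}, {"z": -0.003, "twist": 18, "aperture": 0.01}, {"z": -0.004, "twist": 24, "aperture": 0.01}, {"z": -0.005, "twist": 27, "aperture": 0.01}]'
```

```text
ee_pos: [0.5085, 0.2185, 0.1098]
tcp_rot: [179.9, 0.1, 144.6]
wrist_force: [-1.8, -1.2, 2.3]
ee_pos: [0.5085, 0.2187, 0.1103]
tcp_rot: [180.0, 0.0, 168.6]
wrist_force: [-0.8, 0.2, 2.0]
time: 12.5
ee_pos: [0.5083, 0.2186, 0.1149]
tcp_rot: [180.0, 0.0, 140.8]
wrist_force: [-0.2, 0.7, -1.0]
opening: 0.0257
grasp_force: 89.2
```

```bash
python3 drive.py '[{"z": -0.015, "aperture": 0.01}, {"z": -0.04, "aperture": 0.01}, {"z": -0.065, "aperture": 0.01}, {"z": -0.09, "aperture": 0.01}, {"z": -0.09, "aperture": 0.01}]'
python3 -c "from h import *
cv2.imwrite('pics/s4.png',bot.camera('scene'))
go(.4631,-.2473,.2,96.4)"
```

```text
time: 12.92
ee_pos: [0.5096, 0.2192, 0.2102]
tcp_rot: [179.6, 0.2, 141.1]
wrist_force: [0.6, 0.2, -0.7]
opening: 0.0256
grasp_force: 89.2
t 12.97 pos [0.5093 0.2191 0.2077] rot [1.7975e+02 1.3000e-01 1.4111e+02] q [23.3  4.6  4.2 89.4  0.  62.2] 
DELTA [-0.2568 -0.3921  0.0065] turn 44.71 F [ 0.1 -0.7 -1.5]
```

View pics/s4.png

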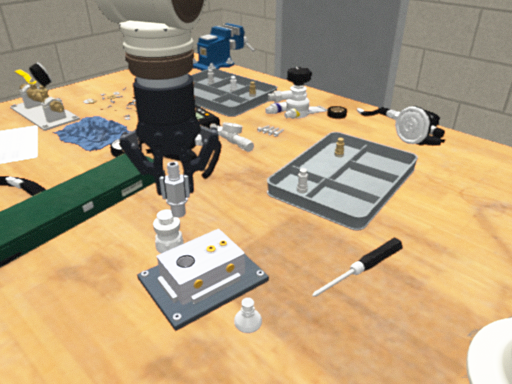

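The connector hangs upright in the gripper at (175,190), and the block stands on its base with the port empty at (186,261). Next I'll carry it to the tray.

```bash
python3 drive.py '[{"x": -0.01, "y": -0.016, "aperture": 0.01}, {"x": -0.028, "y": -0.043, "aperture": 0.01}, {"x": -0.05, "y": -0.076, "aperture": 0.01}, {"x": -0.072, "y": -0.11, "aperture": 0.01}, {"x": -0.094, "y": -0.144, "aperture": 0.01}]'|sed -n 1,2p
python3 drive.py '[{"x": -0.022, "y": -0.034, "twist": 5, "aperture": 0.01}, {"x": -0.044, "y": -0.068, "twist": 10, "aperture": 0.01}, {"x": -0.066, "y": -0.102, "twist": 15, "aperture": 0.01}, {"x": -0.088, "y": -0.136, "twist": 20, "aperture": 0.01}, {"x": -0.105, "y": -0.162, "twist": 25, "aperture": 0.01}]'|sed -n 1,2p
python3 -c "from h import *
go(.4631,-.2473,.15,96.4)"
```

```text
time: 13.38
ee_pos: [0.4906, 0.046, 0.2035]
time: 13.8
ee_pos: [0.4708, -0.1472, 0.2037]
t 13.8 pos [ 0.4708 -0.1472  0.2037] rot [-1.7995e+02 -2.0000e-02  1.1584e+02] q [-17.3  -3.5  -4.3  89.2  -0.   46.8] 
DELTA [-0.0868 -0.0505  0.0538] turn 19.44 F [ 1.1  0.2 -1.4]
```

```bash
python3 drive.py '[{"x": -0.027, "y": -0.016, "twist": 5, "aperture": 0.01}, {"x": -0.05, "y": -0.03, "twist": 10, "aperture": 0.01}, {"x": -0.07, "y": -0.041, "z": 0.01, "twist": 15, "aperture": 0.01}, {"x": -0.0868, "y": -0.0505, "z": 0.025, "twist": 19.4, "aperture": 0.01}, {"x": -0.0868, "y": -0.0505, "z": 0.04, "twist": 19.4, "aperture": 0.01}]'|sed -n 1,2p
python3 drive.py '[{"z": 0.01, "aperture": 0.01}, {"z": 0.01, "aperture": 0.01}, {"z": 0.01, "aperture": 0.01}, {"z": 0.01, "aperture": 0.01}]'|sed -n 1,4p
python3 -c "from h import *
cv2.imwrite('pics/s5.png',cv2.resize(bot.camera('scene')[80:260,230:450],None,fx=3,fy=3,interpolation=cv2.INTER_CUBIC))
go(.4631,-.2473,.0615,96.4)"
```

```text
time: 14.22
ee_pos: [0.4644, -0.2477, 0.1631]
time: 14.55
ee_pos: [0.4652, -0.2443, 0.1555]
tcp_rot: [180.0, 0.0, 96.9]
wrist_force: [-0.5, 0.1, -1.4]
t 14.6 pos [ 0.4654 -0.2444  0.1558] rot [1.7994e+02 4.0000e-02 9.6890e+01] q [-27.7   0.7  -5.4  83.7   0.   55.4] 
DELTA [-0.0025 -0.0027  0.0943] turn 0.49 F [ 0.7 -0.8 -0. ]
```

View pics/s5.png

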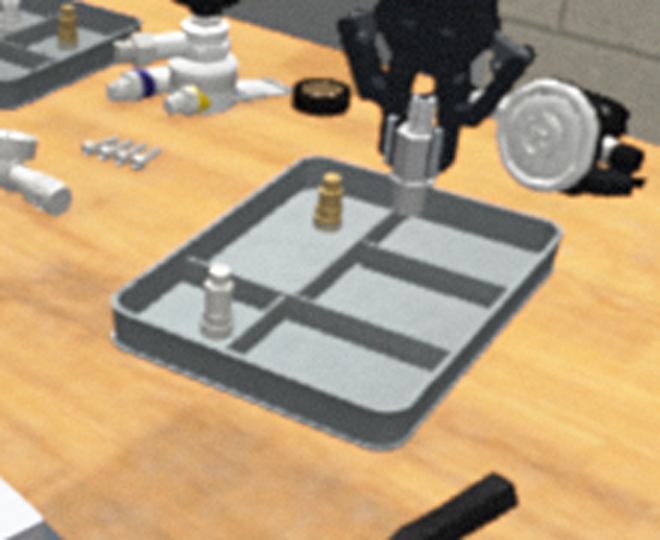

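```bash
python3 -c "from h import *
print((proj('scene',(.4654,-.2444,.0985))-[230,80])*3)"
python3 drive.py '[{"x": -0.0025, "y": -0.0027, "z": 0.025, "twist": 0.5, "aperture": 0.01}, {"x": -0.0025, "y": -0.0027, "z": 0.05, "twist": 0.5, "aperture": 0.01}, {"x": -0.0025, "y": -0.0027, "z": 0.072, "twist": 0.5, "aperture": 0.01}, {"x": -0.0025, "y": -0.0027, "z": 0.084, "twist": 0.5, "aperture": 0.01}, {"x": -0.0025, "y": -0.0027, "z": 0.088, "twist": 0.5, "aperture": 0.01}]'|sed -n 1,4p
python3 drive.py '[{"aperture": 0.01}, {"aperture": 0.01}, {"aperture": 0.01}]'|sed -n 1,4p
```

```text
[407.19101369 210.47337241]
time: 15.02
ee_pos: [0.462, -0.2469, 0.0655]
tcp_rot: [-179.9, -0.1, 96.4]
wrist_force: [-0.3, 0.5, -0.9]
time: 15.27
ee_pos: [0.4634, -0.248, 0.0685]
tcp_rot: [179.9, 0.1, 96.4]
wrist_force: [0.1, 0.1, -1.2]
```

```bash
python3 drive.py '[{"z": 0.002, "aperture": 0.01}, {"z": 0.004, "aperture": 0.01}, {"z": 0.006, "aperture": 0.01}, {"z": 0.0065, "aperture": 0.01}, {"z": 0.007, "aperture": 0.01}]'|sed -n 1,4p
python3 drive.py '[{"z": 0.0005, "aperture": 0.01}, {"z": 0.0005, "aperture": 0.01}, {"z": 0.0005, "aperture": 0.01}]'|sed -n 1,4p
```

```text
time: 15.68
ee_pos: [0.4627, -0.2477, 0.0605]
tcp_rot: [180.0, 0.0, 96.3]
wrist_force: [-2.9, 1.3, 9.9]
time: 15.93
ee_pos: [0.4627, -0.2477, 0.0606]
tcp_rot: [180.0, 0.0, 96.3]
wrist_force: [-3.0, 0.9, 9.4]
```

```bash
python3 drive.py '[{"aperture": 0.026}, {"aperture": 0.03}, {"aperture": 0.04}, {"aperture": 0.05}, {"aperture": 0.055}]' 20
python3 drive.py '[{"aperture": 0.055}, {"z": -0.01, "aperture": 0.055}, {"z": -0.03, "aperture": 0.055}, {"z": -0.05, "aperture": 0.055}, {"z": -0.08, "aperture": 0.055}]'|sed -n 1,4p
python3 drive.py '[{"z": -0.03, "aperture": 0.055}, {"z": -0.06, "aperture": 0.055}, {"z": -0.09, "aperture": 0.055}, {"z": -0.1, "aperture": 0.055}, {"z": -0.1, "aperture": 0.055}]'|sed -n 1,4p
python3 drive.py '[{"aperture": 0.055}, {"aperture": 0.055}, {"aperture": 0.055}, {"aperture": 0.055}, {"aperture": 0.055}]'|sed -n 1,4p
python3 -c "from h import *
cv2.imwrite('pics/s6.png',bot.camera('scene'))"
```

```text
time: 16.35
ee_pos: [0.4625, -0.2476, 0.0591]
tcp_rot: [-180.0, -0.0, 96.3]
wrist_force: [-0.3, -0.3, 0.2]
opening: 0.0547
grasp_force: 0.0
time: 16.77
ee_pos: [0.4617, -0.2472, 0.1392]
tcp_rot: [-179.9, -0.1, 96.3]
wrist_force: [0.1, 0.5, 0.3]
time: 17.18
ee_pos: [0.4634, -0.248, 0.2429]
tcp_rot: [179.8, 0.2, 96.3]
wrist_force: [1.5, 0.5, 0.0]
time: 17.6
ee_pos: [0.4623, -0.2475, 0.2384]
tcp_rot: [-179.9, -0.1, 96.3]
wrist_force: [0.0, 0.1, -0.6]
```

View pics/s6.png

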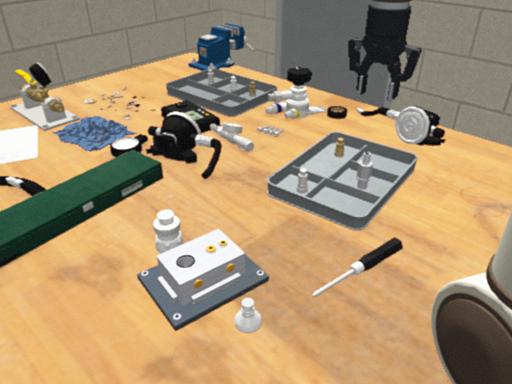

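The connector stands upright in the empty compartment at (365,172). The gripper is clear above it, and the block is down on its base.

```bash
python3 -c "from workcell import bot
print(bot.job_done())"
```

```text
the job is handed in; nothing more can be done
None
```

The connector was twisted free about 27° to each side while being drawn up, with the block seen down on its base in every picture, and set upright in the nearer tray's empty compartment; the gripper let go and the job was handed in at about 18 s.

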